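# Raise the detector board onto the viewing window and bolt it there

### The job

Draw the bolt of the inspection stand fully open, then slide the detector board up out of its grooves along the slope until it meets the two stops at the top. Shoot the bolt fully home into its keeper below the board, then slide the board back down until its lower edge rests against the bolt. Leave the things around the stand where they are.

Things in the scene. Friction and masses are not known exactly. Their poses are not given: they have to be found in the camera images.
- ramp: Sloped track of a fixed aluminium inspection stand: two rubber-topped runners with side walls. Origin on the middle line at runner-top height, at the face of the two foot stops, 70 mm above the table; x runs up the slope (30 degrees, rising away from the robot), y to the left, z square off the slope. Runners: x -15 to 232 mm, |y| 26 to 52; walls 83 mm apart, 8 mm high.
- groove_mouth (a point): Middle of the lane where the grooves end (ramp x 85 mm). From x 0 to 85 each wall has a lip over the board's edge, 8 to 11 mm above the runners, in to |y| 30 mm. From x 112 on there are no lips. Between the runners the lane is open, 52 mm wide, all along and at both ends: closed fingertips can dip 25 mm below the runners' tops there, before and behind the board.
- top_stops (a point): Middle between the two top stops, at their lower faces (ramp x 220 mm, runner-top height). The stops lie at |y| 26 to 41.5 mm, are 12 mm long and 10 mm high; the 52 mm between them is free. The two foot stops (x -12 to 0, 8 mm high) lie likewise at the lower end. The board stays on the rubber where it is left.
- board: Loose thin detector board, 90 mm (x, up the slope) by 80 mm (y) by 5 mm thick, 0.15 kg, dark, with a grey silicon tile and small chips on top. Origin at the centre of its underside, x up the slope, z off its upper face. It starts low in the grooves, lower edge on the foot stops (ramp x about 0).
- board_low (a point): Middle of the board's lower edge, at half thickness.
- board_high (a point): Middle of the board's upper edge, at half thickness.
- bolt (a joint): Steel barrel bolt, a rod 10 mm thick lying across the slope (along ramp y at ramp x = 100 mm, axis 5 mm above the runners). 0 m: fully home, its tip in the keeper on the right, barring the lane; it grows as it slides to the left (+y); 0.105 m: fully open, lane free. About 2 N of friction, stays where it is left. Starts home or nearly so.
- bolt_knob (a point): Top centre of the bolt's upright knob (square off the slope; stem 14 mm thick, flat cap 18 mm, top 45 mm above the runners). It moves with the bolt, from ramp y = 85 mm (home) to 190 mm (open). Push the stem sideways to slide the bolt.
- keeper (a point): Middle of the steel keeper that takes the bolt's tip, on the right guide (ramp x 100, y -54, z 5 mm).
- case_tray: Bystander: white two-part tray of small black cases, 150 x 210 x 28 mm. Origin at the centre of its underside.
- loupe: Bystander: black eye loupe, 40 mm across, 40 mm high. Origin at the centre of its underside.
- jar: Bystander: small amber jar, 52 mm across, 55 mm high. Origin at the centre of its underside.
There are look-alikes about, which are no part of the job. There is more than one size of the board; the one meant has the size given above.

How it is judged:
On the way, in this order (a step that is already met when the one before it is completed fails the run):
1. the bolt is drawn open while the board is still down in its grooves (value of joint bolt above 0.097 m and x of board_low in the frame of ramp below 0.02 m), for 0.1 s.
2. the board has been slid up to the top stops (within 8 mm), with the bolt open (value of joint bolt above 0.09 m and x of board_low in the frame of ramp between 0.122 and 0.136 m and angle between the z axis of board and the z axis of ramp, either way round below 0.1 rad), for 0.1 s.
3. the bolt is home in its keeper below the board (value of joint bolt below 0.006 m and x of board_low in the frame of ramp above 0.102 m), for 0.1 s.
At the end, for the whole second after the job is handed in: The bolt is home in its keeper (within 6 mm of fully home); the board lies flat and square on the runners above it (within 3 mm and 0.06 rad), its lower edge against the bolt (no more than 5 mm above it), at rest (all of step 3 and x of board_low in the frame of ramp below 0.11 m and z of board in the frame of ramp between -0.003 and 0.003 m and angle between the x axis of board and the x axis of ramp, either way round below 0.06 rad and angle between the z axis of board and the z axis of ramp, either way round below 0.06 rad and linear speed of board below 0.01 m/s); the robot touches nothing.
It fails at once if a bystander (tray, loupe or jar) is moved by more than 30 mm (distance of any of case_tray, loupe, jar from where it was at the start of the episode above 0.03 m).
It also fails if it takes over 58 s, if anything falls off the work surface, if the arm or the gripper's body presses on something with over 40 N, if the wrist force passes 120 N, or if a joint passes its speed limit or range.

### The arm

A 6-joint arm with a two-finger parallel gripper is mounted at the origin on the work surface. World frame = base frame: x ahead of the robot, y to its left, z up, the work surface at z = 0. Lengths are in m, angles in rad, forces in N, time in s.
With the tool pointing down it reaches from about 0.425 to 0.95 m from the base axis. Payload 3.5 kg.
Tool frame: the origin (TCP) lies between the finger pads; the fingertips stand 19 mm ahead of it and the grasp point (between the pads) is the TCP; z points along the fingers, y is the line along which they close (so a half turn about z gives the same grasp; the last joint's range is limited). The gripper opens to 85 mm and grips with 20 to 120 N. Pads are 22 mm wide; open, the fingers measure 114 mm over their backs; the gripper's body (76 mm by 85 mm) begins 54 mm behind the grasp point. The pads swing forward as they close: fully open they stand 13 mm farther back than shut.
Start: joints at [-1.458, 0.286, 1.577, -0, 1.279, -0.15], TCP at [0.175, -0.652, 0.25] pointing down, gripper open.
Joint ranges: [-2.77, 2.77], [-0.9, 2.22], [0.21, 2.48], [-1.53, 4.67], [0.24, 2.81], [-2.84, 2.84]. Speed limits (rad/s): [2.79, 2.79, 3.14, 3.14, 3.14, 3.14].

### API

Orientations are given as a unit quaternion [x, y, z, w].
In Python, from plant import monitor, eyes, ctrl gives the robot as it stands.
- The arm moves only by the shell command python3 -m handwheel 'ROWS' [FORCE]. ROWS is JSON, a list of rows, each a list of 7 numbers: the shift along the tool's x, y, z in units of 40 cm (1.0 is 40 cm), then the turn, a rotation vector about the tool's x, y, z in units of pi rad (1.0 is pi rad), then the opening, from -1 (shut) to 1 (fully open). A call has 1 to 12 rows; each row is the pose to reach, as a shift and turn from the pose commanded when the call began, along the tool's axes at that moment, turning the shorter way round; what a row does not reach only later rows make up. A row lasts 1/8 s, in which the tool goes at most 62.5 mm and 10.7 degrees, less where a joint would pass 70% of its speed; a pose out of reach is approached as far as the arm can. A call with a number of a shift or a turn outside -1 to 1 is refused whole. A call with a gripper value outside its range is refused whole. The fingers move at their own pace and stop on an object; FORCE is the grip in N (left out, the last holds). Time passes only in rows, so rows that repeat a pose let the fingers close. It gives the time, the measured TCP pose, the force, the opening and the grip force at its end, in the units of the state.
- monitor.get_state(): the state, without advancing time (a new reading comes with each control period).
- eyes.read_camera(name): name is "side" or "top"; returns the picture (480x640x3 uint8, red, green, blue); there is no depth.
- eyes.camera_params(name): a dict with "K" (3x3 intrinsics, pixels), "k1" (the pictures are not rectified: a ray, as slopes to the right and down, at radius r is drawn at 1 + k1 r^2 times it, then the intrinsics apply), "R" (3x3) and "t" (3): a world point X has camera coordinates R X + t. Camera axes: x right, y down, z forward; pixel columns grow to the right and rows downward; lengths in m; the calibration is good to about 2 mm. A picture is of the moment at which its call begins. camera_params takes no time and is no camera call.
- ctrl.sign_off(): hands the job in; it is judged then, once.
The state is a dict: "time": time; "qpos": joint angles; "dq": joint speeds; "joint_efforts": joint torques, N m; "eef_pos": TCP position; "tcp_rot": TCP orientation; "contact_force": force on the tool from outside, world axes, zero at the start; "wrist_torque": the same for the moment, N m; "opening": opening from 0.0 (shut) to 1.0 (fully open); "finger_force": force on a finger pad.
Only numpy, scipy, OpenCV 4.12 (cv2) and the standard library are available. Lean on these libraries where they do the work, as an engineer would, in place of code of your own. Each camera call takes 0.05 s, during which the arm holds its last target. There are 200 camera calls.

## Working session

There is one attempt and no reset: what is moved stays moved. The work goes in short steps, Python scripts to look and compute and a shell command to move; the robot and the scene stay as the last step left them, time stands still between calls to the robot, and variables do not carry over. Pictures are saved under pics/ and viewed, at most 12 in all, crops included, and the job is handed in when it is done.

```bash
ls; mkdir -p pics
python3 - <<'E'
from plant import monitor, eyes
import cv2
for n in("side","top"):
    cv2.imwrite(f"pics/{n}0.png",eyes.read_camera(n)[:,:,::-1]); print(n,eyes.camera_params(n))
print(monitor.get_state())
E
```

```text
pics
side {'K': array([[470.34654707,   0.        , 322.95297422],
       [  0.        , 470.34654707, 239.58393282],
       [  0.        ,   0.        ,   1.        ]]), 'k1': -0.05867970297796673, 'R': array([[-0.9520519 , -0.30592977, -0.00203657],
       [-0.22421979,  0.70226886, -0.67568035],
       [ 0.20814095, -0.64282612, -0.73719191]]), 't': array([0.48460205, 0.21522357, 1.05111309])}
top {'K': array([[437.55865245,   0.        , 313.92457058],
       [  0.        , 437.55865245, 237.6270182 ],
       [  0.        ,   0.        ,   1.        ]]), 'k1': -0.04116640557020531, 'R': array([[-0.0057536 , -0.99998047, -0.00244128],
       [-0.98613136,  0.00607882, -0.16585532],
       [ 0.16586692,  0.00145315, -0.98614707]]), 't': array([-0.00478746,  0.53463188,  1.03980922])}
{'time': 0.1, 'qpos': array([-1.45797488e+00,  2.87112587e-01,  1.57806696e+00, -3.34611564e-05,
        1.27860842e+00, -1.50020221e-01]), 'dq': array([-0.00097402, -0.00143239, -0.00102067,  0.00145469,  0.00029264,
       -0.00236762]), 'joint_efforts': array([ 1.64702335e-03, -4.07293904e+01, -2.93697739e+01, -5.17254148e-05,
        3.43678003e-03,  4.82065332e-06]), 'eef_pos': array([ 0.17532551, -0.6512415 ,  0.24904209]), 'tcp_rot': array([ 9.91375473e-01,  1.31047573e-01,  4.40116528e-06, -1.09776469e-03]), 'contact_force': array([-0.69855408,  0.07238475, -0.04091617]), 'wrist_torque': array([0.01090656, 0.02456211, 0.00073154]), 'finger_force': 0.0, 'opening': 1.00034406863869}
```

View pics/side0.png

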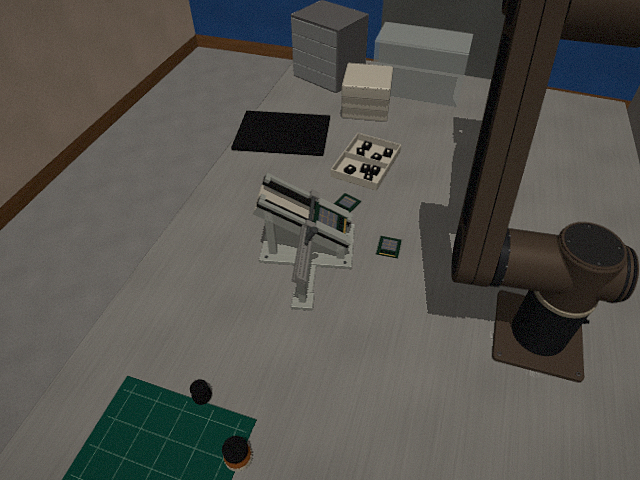

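View pics/top0.png

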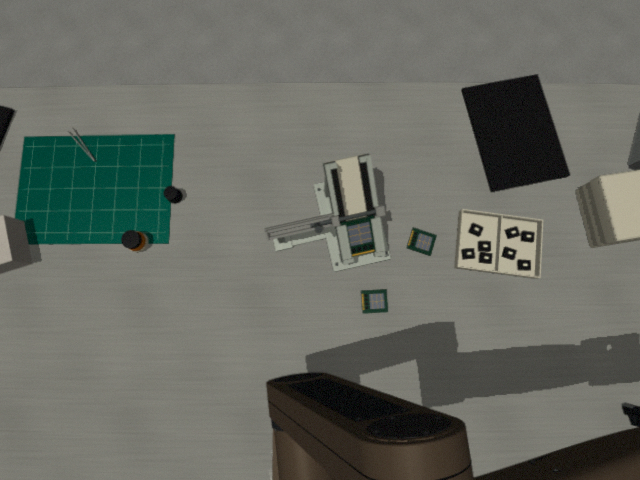

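The stand is at about (355,210) in the top view and (310,230) in the side view. The tray is right of it (500,243), and the loupe and jar are far left. I'll enlarge both views of the stand.

```bash
cat > h.py <<'E'
import numpy as np, cv2
from plant import eyes
P={n:eyes.camera_params(n) for n in("side","top")}
def D(p): return np.array([p["k1"],0,0,0,0.])
def ray(n,uv):
    p=P[n]; s=cv2.undistortPoints(np.array([[uv]],float),p["K"],D(p)).ravel()
    d=p["R"].T@np.r_[s,1]; return -p["R"].T@p["t"], d/np.linalg.norm(d)
def onz(n,uv,z):
    c,d=ray(n,uv); return c+d*(z-c[2])/d[2]
def tri(a,b):
    A=np.zeros((3,3)); y=np.zeros(3); 
    L=[ray("side",a),ray("top",b)]
    for c,d in L: M=np.eye(3)-np.outer(d,d); A+=M; y+=M@c
    X=np.linalg.solve(A,y); return X,[round(1e3*np.linalg.norm((np.eye(3)-np.outer(d,d))@(X-c)),1) for c,d in L]
def proj(n,X):
    p=P[n]; return cv2.projectPoints(np.atleast_2d(X).astype(float),cv2.Rodrigues(p["R"])[0],p["t"],p["K"],D(p))[0][:,0]
E
python3 - <<'E'
import cv2
a=cv2.imread("pics/side0.png")[165:315,240:370]; b=cv2.imread("pics/top0.png")[145:280,255:400]
f=lambda i,k:cv2.convertScaleAbs(cv2.resize(i,None,fx=k,fy=k,interpolation=cv2.INTER_CUBIC),alpha=1.5)
cv2.imwrite("pics/s1.png",f(a,4)); cv2.imwrite("pics/t1.png",f(b,4))
E
```

```text
(no output)
```

View pics/s1.png

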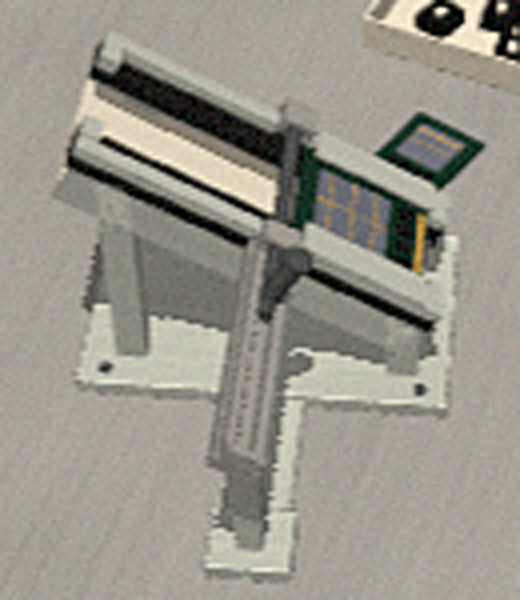

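View pics/t1.png

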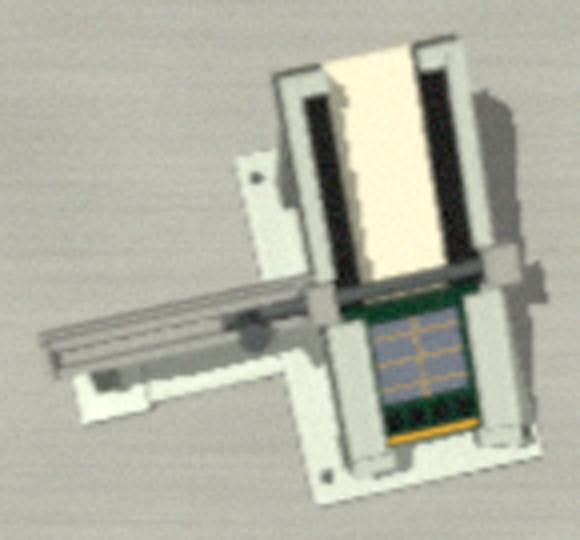

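The side crop shows the knob cap at about (290,260) and the far stop at (113,68). The top crop shows the knob cap at (253,330), the black runners ending at (303–328,96) and (421–445,70), and the lip edges at (368,322)–(388,455) and (468,292)–(482,435). Next I'll triangulate the knob and fit x, y and yaw from these points.

```bash
cat >> h.py <<'E'
def ramp(x,y,yaw):
    c,s=np.cos(yaw),np.sin(yaw); a=np.pi/6
    Rz=np.array([[c,-s,0],[s,c,0],[0,0,1]]); Ry=np.array([[np.cos(a),0,-np.sin(a)],[0,1,0],[np.sin(a),0,np.cos(a)]])
    return Rz@Ry, np.array([x,y,.07])
E
python3 - <<'E'
from h import *
from scipy.optimize import least_squares
X,e=tri((312.5,230),(318.25,227.5)); print("knob",X,e)
T=lambda u,v:(255+u/4,145+v/4); S=lambda u,v:(240+u/4,165+v/4)
obs=[("top",T(303,97),(220,41.5,0)),("top",T(328,95),(220,26,0)),("top",T(421,72),(220,-26,0)),("top",T(445,68),(220,-41.5,0)),
("top",T(368,322),(85,30,11)),("top",T(388,455),(0,30,11)),("top",T(468,292),(85,-30,11)),("top",T(482,435),(0,-30,11)),
("top",T(253,330),(100,85,45)),("side",S(290,260),(100,85,45)),("top",T(503,266),(100,-54,11)),("side",S(113,68),(220,-41.5,0))]
def f(p):
    R,o=ramp(*p); return np.concatenate([proj(n,R@(np.array(q)/1e3)+o)[0]-uv for n,uv,q in obs])
r=least_squares(f,[.55,-.03,.1],loss="soft_l1"); print(r.x); print(np.c_[f(r.x).reshape(-1,2)].round(1))
R,o=ramp(*r.x); print("knob in ramp",R.T@(X-o))
E
```

```text
knob [ 0.53925733 -0.01793837  0.15297355] [np.float64(0.0), np.float64(0.0)]
[ 0.48933789 -0.12483847  0.20501234]
[[-0.5 -0.7]
 [ 0.1 -1.6]
 [-0.5 -0.5]
 [ 0.3 -0.8]
 [-1.3 -0.2]
 [-0.7 -0.3]
 [-1.1  2. ]
 [ 0.3 -0.5]
 [ 4.8  1.4]
 [ 3.3 -4.6]
 [-0.6  0.3]
 [ 1.9 -3.6]]
knob in ramp [0.10265995 0.09449889 0.03653886]
```

```bash
cat >> h.py <<'E'
from scipy.spatial.transform import Rotation as Ro
POSE=None
def rows(*targets):
    "ramp-frame TCP targets (mm), tool square on slope -> row numbers from the present pose"
    from plant import monitor
    s=monitor.get_state(); Rc=Ro.from_quat(s["tcp_rot"]); R,o=ramp(*POSE)
    Rt=Ro.from_matrix(R@np.diag([1,-1,-1.]))
    print("t",round(s["time"],2),"ramp tcp mm",(R.T@(s["eef_pos"]-o)*1e3).round(1),"F ramp",(R.T@s["contact_force"]).round(1),"tilt err",(Rc.inv()*Rt).as_rotvec().round(3),"open",round(s["opening"],2))
    for q in targets:
        X=R@(np.array(q)/1e3)+o
        print(q,X.round(3),np.r_[Rc.inv().apply(X-s["eef_pos"])/.4,(Rc.inv()*Rt).as_rotvec()/np.pi].round(4))
E
python3 - <<'E'
from h import *
from scipy.optimize import least_squares
T=lambda u,v:(255+u/4,145+v/4); S=lambda u,v:(240+u/4,165+v/4)
obs=[("top",T(303,97),(220,41.5,0)),("top",T(328,95),(220,26,0)),("top",T(421,72),(220,-26,0)),("top",T(445,68),(220,-41.5,0)),
("top",T(368,322),(85,30,11)),("top",T(388,455),(0,30,11)),("top",T(468,292),(85,-30,11)),("top",T(482,435),(0,-30,11)),
("top",T(253,330),(100,85,45)),("side",S(290,260),(100,85,45)),("top",T(503,266),(100,-54,11))]
def f(p):
    R,o=ramp(*p[:3]); return np.concatenate([proj(n,R@(np.array(q)/1e3+[0,p[3]*(q[1]==85),0])+o)[0]-uv for n,uv,q in obs])
r=least_squares(f,[.5,-.12,.2,0],loss="soft_l1"); print(r.x.round(4)); print(f(r.x).reshape(-1,2).round(1).tolist())
open("h.py","a").write(f"\nPOSE={r.x[:3].tolist()}\n")
R,o=ramp(*r.x[:3])
im=cv2.imread("pics/side0.png")
import itertools
pts=[(x,s*y,z) for s in(1,-1) for x,y,z in[(220,26,0),(220,41.5,0),(232,41.5,10),(85,30,11),(0,30,11),(-12,26,0)]]+[(100,85+1e3*r.x[3],45),(100,-54,5),(0,0,5),(90,0,5)]
for uv in proj("side",[R@(np.array(q)/1e3)+o for q in pts]): pass
c=cv2.resize(im[165:315,240:370],None,fx=4,fy=4,interpolation=cv2.INTER_CUBIC); c=cv2.convertScaleAbs(c,alpha=1.5)
for uv in proj("side",[R@(np.array(q)/1e3)+o for q in pts]): cv2.circle(c,tuple(int(v) for v in (uv-[240,165])*4),4,(0,0,255),1)
cv2.imwrite("pics/s2.png",c)
E
python3 -c "
from h import *
rows((100,66,150),(100,66,41))"
```

```text
[ 0.4892 -0.1258  0.2057  0.0128]
[[-0.1, -0.6], [0.4, -1.5], [-0.1, -0.4], [0.7, -0.8], [-0.9, -0.1], [-0.3, -0.2], [-0.7, 2.1], [0.7, -0.5], [-0.4, 2.7], [2.9, -0.8], [-0.2, 0.4]]
t 0.1 ramp tcp mm [-269.5 -450.2  362.3] F ramp [-0.6  0.2  0.3] tilt err [-0.017  0.523  0.055] open 1.0
(100, 66, 150) [ 0.487 -0.059  0.25 ] [ 1.1374e+00 -1.2276e+00  9.0000e-04 -5.4000e-03  1.6650e-01  1.7600e-02]
(100, 66, 41) [ 0.54  -0.048  0.156] [ 1.2734 -1.2193  0.2369 -0.0054  0.1665  0.0176]
```

View pics/s2.png

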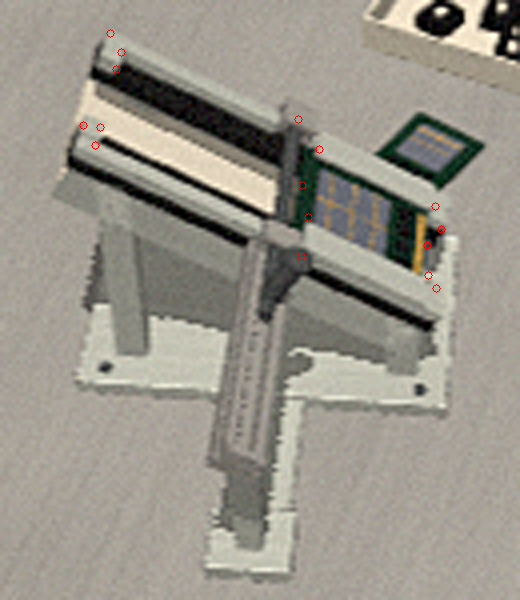

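The overlay agrees to about 3 px, with the model slightly toward the robot in the side view, so I'm shifting x by +3 mm. The bolt starts about 10 mm from home. Moving towards the stand now.

```bash
sed -i 's/^POSE=\[.*/POSE=[0.492,-0.1255,0.2057]/' h.py
python3 -m handwheel '[[0.1,-0.1,0,0,0,0,-1],[0.2,-0.2,0,0,0,0,-1],[0.3,-0.3,0,0,0,0,-1],[0.4,-0.4,0,0,0,0,-1],[0.5,-0.5,0,0,0,0,-1],[0.6,-0.6,0,0,0,0,-1],[0.7,-0.7,0,0,0,0,-1],[0.8,-0.8,0,0,0,0,-1],[0.86,-0.9,0,0,0,0,-1],[0.92,-1,0,0,0,0,-1],[0.92,-1,0,0,0,0,-1]]' 60
python3 -c "
from h import *
rows((100,66,150),(100,66,41))"
```

```text
time: 1.48
eef_pos: [0.427, -0.1674, 0.2498]
tcp_rot: [0.991, 0.133, -0.0, -0.0]
contact_force: [0.6, 0.9, -0.4]
opening: 0.0
finger_force: 0.0
t 1.48 ramp tcp mm [ 27.4 -27.7 191.8] F ramp [ 0.5  0.7 -0.7] tilt err [-0.017  0.524  0.06 ] open 0.0
(100, 66, 150) [ 0.49  -0.059  0.25 ] [ 2.236e-01 -2.209e-01 -1.000e-04 -5.400e-03  1.667e-01  1.920e-02]
(100, 66, 41) [ 0.543 -0.047  0.156] [ 0.3596 -0.2123  0.2359 -0.0054  0.1667  0.0192]
```

```bash
python3 -m handwheel '[[0.08,-0.08,0,0,0.04,0.005,-1],[0.15,-0.15,0,0,0.08,0.01,-1],[0.224,-0.221,0,-0.005,0.12,0.015,-1],[0.224,-0.221,0,-0.005,0.167,0.019,-1],[0.224,-0.221,0,-0.005,0.167,0.019,-1],[0.224,-0.221,0,-0.005,0.167,0.019,-1]]'
python3 -c "
from h import *
rows((100,66,60),(100,66,41))"
```

```text
time: 2.22
eef_pos: [0.4906, -0.0625, 0.2509]
tcp_rot: [0.961, 0.097, 0.258, -0.026]
contact_force: [0.4, -0.2, 0.8]
opening: 0.002
finger_force: 0.0
t 2.23 ramp tcp mm [100.4  61.9 150.9] F ramp [ 0.7 -0.2  0.5] tilt err [ 0.003  0.    -0.004] open 0.0
(100, 66, 60) [ 0.534 -0.049  0.172] [-0.001  -0.0109  0.2272  0.001   0.     -0.0014]
(100, 66, 41) [ 0.543 -0.047  0.156] [-0.001  -0.011   0.2747  0.001   0.     -0.0014]
```

```bash
python3 -m handwheel '[[0,-0.008,0.1,0,0,0,-1],[0,-0.008,0.19,0,0,0,-1],[0,-0.008,0.23,0,0,0,-1],[0,-0.008,0.26,0,0,0,-1],[0,-0.008,0.27,0,0,0,-1],[0,-0.008,0.27,0,0,0,-1]]'
python3 - <<'E'
from h import *
rows()
f=lambda n,x,y,w,h:cv2.convertScaleAbs(cv2.resize(eyes.read_camera(n)[y:y+h,x:x+w,::-1],(400,400),interpolation=cv2.INTER_CUBIC),alpha=1.5)
cv2.imwrite("pics/c3.png",np.hstack([f("side",230,160,150,150),f("top",250,140,150,150)]))
E
```

```text
time: 2.98
eef_pos: [0.5431, -0.0476, 0.1573]
tcp_rot: [0.961, 0.097, 0.258, -0.026]
contact_force: [0.2, 0.3, -0.2]
opening: -0.002
finger_force: 0.0
t 2.98 ramp tcp mm [100.8  65.8  42.6] F ramp [ 0.2  0.3 -0.3] tilt err [ 0.002 -0.001 -0.003] open -0.0
```

View pics/c3.png

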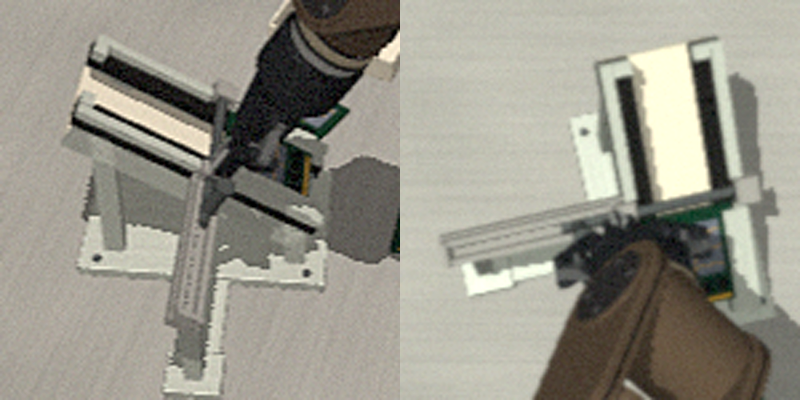

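The side crop shows the shut fingertips just behind (to the right of) the knob at about (220,180), with no contact. Pushing the bolt open.

```bash
python3 -m handwheel '[[0,-0.03,0,0,0,0,-1],[0,-0.06,0,0,0,0,-1],[0,-0.09,0,0,0,0,-1],[0,-0.12,0,0,0,0,-1],[0,-0.15,0,0,0,0,-1],[0,-0.18,0,0,0,0,-1],[0,-0.2,0,0,0,0,-1],[0,-0.22,0,0,0,0,-1],[0,-0.22,0,0,0,0,-1]]'
python3 -c "
from h import *
rows()"
```

```text
time: 4.2
eef_pos: [0.5245, 0.0399, 0.1564]
tcp_rot: [0.961, 0.098, 0.257, -0.027]
contact_force: [0.6, 0.2, -0.3]
opening: 0.0
finger_force: 0.0
t 4.2 ramp tcp mm [100.  155.3  42. ] F ramp [ 0.3  0.1 -0.6] tilt err [-0.     0.    -0.003] open 0.0
```

```bash
python3 -m handwheel '[[0,-0.008,0,0,0,0,-1],[0,-0.016,0,0,0,0,-1],[0,-0.024,0,0,0,0,-1]]'
python3 -m handwheel '[[0,-0.004,0,0,0,0,-1],[0,-0.008,0,0,0,0,-1]]'
python3 - <<'E'
from h import *
rows()
f=lambda n,x,y,w,h:cv2.convertScaleAbs(cv2.resize(eyes.read_camera(n)[y:y+h,x:x+w,::-1],(400,400),interpolation=cv2.INTER_CUBIC),alpha=1.5)
cv2.imwrite("pics/c4.png",np.hstack([f("side",230,160,150,150),f("top",250,140,150,150)]))
E
```

```text
time: 4.58
eef_pos: [0.5228, 0.0483, 0.1564]
tcp_rot: [0.961, 0.097, 0.257, -0.026]
contact_force: [-1.1, -2.6, -1.0]
opening: -0.002
finger_force: 1.1
time: 4.82
eef_pos: [0.5223, 0.0516, 0.1566]
tcp_rot: [0.961, 0.097, 0.258, -0.026]
contact_force: [0.4, -1.5, -1.2]
opening: 0.0
finger_force: 1.0
t 4.83 ramp tcp mm [100.3 167.1  42.1] F ramp [-0.5 -1.6 -1.1] tilt err [ 0.002 -0.001 -0.004] open 0.0
```

View pics/c4.png

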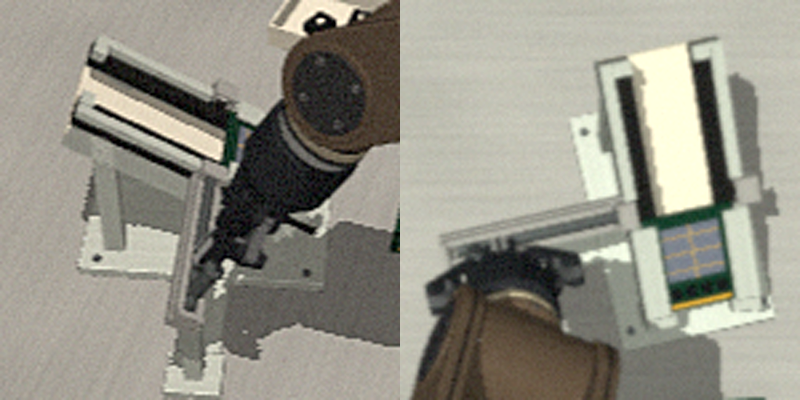

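The lane is clear of the rod and the knob is near the outer end of its rail (side crop at about (195,290)). I'll push on in small steps until I feel the end.

```bash
python3 -m handwheel '[[0,-0.004,0,0,0,0,-1],[0,-0.008,0,0,0,0,-1]]'
python3 -m handwheel '[[0,-0.004,0,0,0,0,-1],[0,-0.008,0,0,0,0,-1]]'
python3 -m handwheel '[[0,-0.004,0,0,0,0,-1],[0,-0.008,0,0,0,0,-1]]'
python3 -c "
from h import *
rows()"
```

```text
time: 5.18
eef_pos: [0.522, 0.0545, 0.1569]
tcp_rot: [0.961, 0.097, 0.258, -0.026]
contact_force: [-0.8, -7.3, -2.1]
opening: 0.0
finger_force: 3.2
time: 5.42
eef_pos: [0.5221, 0.055, 0.157]
tcp_rot: [0.961, 0.098, 0.259, -0.022]
contact_force: [-1.4, -19.8, -3.3]
opening: 0.001
finger_force: 9.2
time: 5.68
eef_pos: [0.5221, 0.0555, 0.1571]
tcp_rot: [0.96, 0.098, 0.26, -0.019]
contact_force: [-1.9, -31.1, -3.8]
opening: -0.001
finger_force: 15.3
t 5.67 ramp tcp mm [101.1 171.1  42.2] F ramp [ -9.  -30.    0.8] tilt err [ 0.015 -0.004  0.003] open -0.0
```

The end stop is felt, so the bolt is fully open. I'll back off, lift, and go below the board.

```bash
python3 -m handwheel '[[0,0.03,0,0,0,0,-1],[0,0.03,-0.1,0,0,0,-1],[0,0.03,-0.16,0,0,0,-1],[0,0.03,-0.16,0,0,0,-1]]'
python3 -c "
from h import *
rows((-24,0,90),(-24,0,30),(-24,0,9))"
```

```text
time: 6.18
eef_pos: [0.4927, 0.0426, 0.215]
tcp_rot: [0.96, 0.097, 0.261, -0.026]
contact_force: [-0.2, -0.8, -0.0]
opening: 0.005
finger_force: 0.0
t 6.17 ramp tcp mm [102.8 164.4 108.1] F ramp [-0.3 -0.8  0.2] tilt err [ 0.003 -0.007 -0.003] open 0.0
(-24, 0, 90) [ 0.428 -0.139  0.136] [-0.316   0.412   0.0444  0.001  -0.0021 -0.001 ]
(-24, 0, 30) [ 0.457 -0.133  0.084] [-0.317   0.4115  0.1944  0.001  -0.0021 -0.001 ]
(-24, 0, 9) [ 0.467 -0.131  0.066] [-0.3173  0.4114  0.2469  0.001  -0.0021 -0.001 ]
```

```bash
python3 -m handwheel '[[-0.08,0.1,0,0,0,0,-1],[-0.16,0.2,0,0,0,0,-1],[-0.24,0.3,0,0,0,0,-1],[-0.31,0.4,0,0,0,0,-1],[-0.316,0.412,0.04,0,0,0,-1],[-0.316,0.412,0.04,0,0,0,-1],[-0.316,0.412,0.04,0,0,0,-1]]'
python3 -c "
from h import *
rows((-24,0,30),(-24,0,9))"
```

```text
time: 7.05
eef_pos: [0.4254, -0.1384, 0.1348]
tcp_rot: [0.961, 0.098, 0.258, -0.027]
contact_force: [0.4, 1.0, 0.4]
opening: 0.003
finger_force: 0.0
t 7.05 ramp tcp mm [-26.3   1.   90. ] F ramp [0.7 0.9 0.1] tilt err [ 0.    -0.001 -0.003] open 0.0
(-24, 0, 30) [ 0.457 -0.133  0.084] [ 5.6e-03  2.4e-03  1.5e-01  1.0e-04 -3.0e-04 -1.0e-03]
(-24, 0, 9) [ 0.467 -0.131  0.066] [ 5.600e-03  2.400e-03  2.025e-01  1.000e-04 -3.000e-04 -1.000e-03]
```

```bash
python3 -m handwheel '[[0.003,0.002,0.08,0,0,0,-1],[0.003,0.002,0.14,0,0,0,-1],[0.003,0.002,0.17,0,0,0,-1],[0.003,0.002,0.2,0,0,0,-1],[0.003,0.002,0.2,0,0,0,-1]]'
python3 - <<'E'
from h import *
rows()
f=lambda n,x,y,w,h:cv2.convertScaleAbs(cv2.resize(eyes.read_camera(n)[y:y+h,x:x+w,::-1],(400,400),interpolation=cv2.INTER_CUBIC),alpha=1.5)
cv2.imwrite("pics/c5.png",np.hstack([f("side",260,160,120,120),f("top",290,140,150,150)]))
E
```

```text
time: 7.68
eef_pos: [0.466, -0.1303, 0.0663]
tcp_rot: [0.961, 0.098, 0.258, -0.027]
contact_force: [0.2, 0.3, 0.4]
opening: -0.001
finger_force: 0.0
t 7.67 ramp tcp mm [-24.7   0.6  10. ] F ramp [0.4 0.3 0.2] tilt err [-0.    -0.001 -0.002] open -0.0
```

View pics/c5.png

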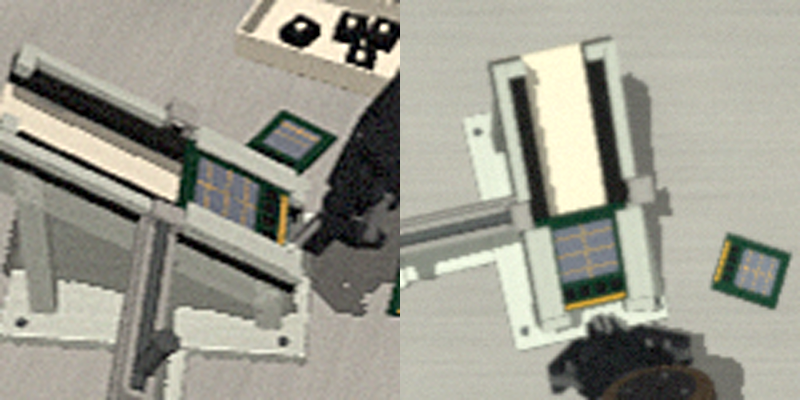

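Both views show the bolt open, with the fingertips centred in the lane just below the board's gold edge. Pushing the board up the slope.

```bash
python3 -m handwheel '[[0.03,0.001,0,0,0,0,-1],[0.05,0.001,0,0,0,0,-1],[0.07,0.001,0,0,0,0,-1],[0.09,0.001,0,0,0,0,-1],[0.11,0.001,0,0,0,0,-1],[0.13,0.001,0,0,0,0,-1],[0.15,0.001,0,0,0,0,-1]]'
python3 -m handwheel '[[0.02,0,0,0,0,0,-1],[0.04,0,0,0,0,0,-1],[0.06,0,0,0,0,0,-1],[0.08,0,0,0,0,0,-1],[0.1,0,0,0,0,0,-1],[0.12,0,0,0,0,0,-1],[0.14,0,0,0,0,0,-1],[0.155,0,0,0,0,0,-1],[0.17,0,0,0,0,0,-1],[0.17,0,0,0,0,0,-1]]'
python3 -c "
from h import *
rows()"
```

```text
time: 8.65
eef_pos: [0.5163, -0.1212, 0.0962]
tcp_rot: [0.961, 0.098, 0.257, -0.027]
contact_force: [-4.8, -1.2, 1.1]
opening: -0.001
finger_force: 2.0
time: 9.9
eef_pos: [0.5751, -0.1099, 0.1312]
tcp_rot: [0.961, 0.097, 0.259, -0.026]
contact_force: [-1.4, 0.2, 0.1]
opening: -0.001
finger_force: 0.0
t 9.9 ramp tcp mm [103.8  -1.7  10.7] F ramp [-1.1  0.5  0.7] tilt err [ 0.002 -0.002 -0.003] open -0.0
```

```bash
python3 -m handwheel '[[0.01,0,0,0,0,0,-1],[0.02,0,0,0,0,0,-1],[0.02,0,0,0,0,0,-1]]'
python3 -m handwheel '[[0.005,0,0,0,0,0,-1],[0.01,0,0,0,0,0,-1],[0.01,0,0,0,0,0,-1]]'
python3 -m handwheel '[[0.005,0,0,0,0,0,-1],[0.01,0,0,0,0,0,-1],[0.01,0,0,0,0,0,-1]]'
python3 - <<'E'
from h import *
rows()
f=lambda n,x,y,w,h:cv2.convertScaleAbs(cv2.resize(eyes.read_camera(n)[y:y+h,x:x+w,::-1],(400,400),interpolation=cv2.INTER_CUBIC),alpha=1.5)
cv2.imwrite("pics/c6.png",np.hstack([f("side",240,160,120,120),f("top",300,130,120,120)]))
E
```

```text
time: 10.28
eef_pos: [0.5813, -0.1085, 0.1346]
tcp_rot: [0.961, 0.097, 0.258, -0.026]
contact_force: [0.3, 0.3, -0.9]
opening: 0.004
finger_force: 0.5
time: 10.65
eef_pos: [0.5849, -0.1078, 0.1368]
tcp_rot: [0.961, 0.097, 0.258, -0.026]
contact_force: [0.2, 0.3, -1.3]
opening: -0.002
finger_force: 0.3
time: 11.02
eef_pos: [0.5883, -0.1071, 0.1388]
tcp_rot: [0.961, 0.097, 0.258, -0.026]
contact_force: [0.3, 0.0, -0.9]
opening: 0.003
finger_force: 0.4
t 11.03 ramp tcp mm [119.2  -1.6  10.6] F ramp [-0.2 -0.  -0.9] tilt err [ 0.002 -0.002 -0.004] open 0.0
```

View pics/c6.png

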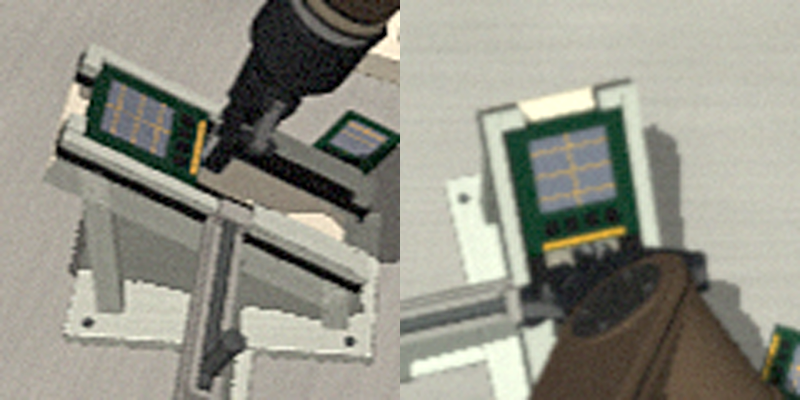

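The board lies square near the top stops, with the bolt still open. I'll creep until the stops are felt.

```bash
python3 -m handwheel '[[0.004,0,0,0,0,0,-1],[0.008,0,0,0,0,0,-1],[0.008,0,0,0,0,0,-1]]'
python3 -m handwheel '[[0.004,0,0,0,0,0,-1],[0.008,0,0,0,0,0,-1],[0.008,0,0,0,0,0,-1]]'
python3 -c "
from h import *
rows()"
```

```text
time: 11.5
eef_pos: [0.5886, -0.1068, 0.1385]
tcp_rot: [0.961, 0.098, 0.256, -0.026]
contact_force: [-10.6, -2.6, 0.9]
opening: 0.004
finger_force: 4.5
time: 11.88
eef_pos: [0.589, -0.1064, 0.1382]
tcp_rot: [0.962, 0.099, 0.253, -0.027]
contact_force: [-21.0, -7.2, 3.4]
opening: -0.001
finger_force: 8.7
t 11.88 ramp tcp mm [119.7  -1.1   9.6] F ramp [-17.4  -2.7  14. ] tilt err [-0.001  0.009 -0.001] open -0.0
```

The stops are felt. I'll back off, lift, and go round to the outer side of the knob.

```bash
python3 -m handwheel '[[-0.04,0,0,0,0,0,-1],[-0.05,0,-0.06,0,0,0,-1],[-0.05,0,-0.15,0,0,0,-1],[-0.05,0,-0.26,0,0,0,-1],[-0.05,0,-0.26,0,0,0,-1]]'
python3 -c "
from h import *
rows((100,222,110),(100,222,42))"
```

```text
time: 12.5
eef_pos: [0.5267, -0.1213, 0.2267]
tcp_rot: [0.96, 0.097, 0.262, -0.023]
contact_force: [0.2, 0.4, -0.2]
opening: -0.001
finger_force: 0.0
t 12.5 ramp tcp mm [108.5  -3.  118.3] F ramp [ 0.1  0.3 -0.3] tilt err [ 0.008 -0.008 -0.002] open -0.0
(100, 222, 110) [0.478 0.098 0.215] [-0.0226 -0.5625  0.0161  0.0025 -0.0026 -0.0006]
(100, 222, 42) [0.511 0.105 0.156] [-0.024  -0.5638  0.1861  0.0025 -0.0026 -0.0006]
```

```bash
python3 -m handwheel '[[-0.01,-0.1,0,0,0,0,-1],[-0.02,-0.2,0,0,0,0,-1],[-0.02,-0.3,0,0,0,0,-1],[-0.022,-0.4,0,0,0,0,-1],[-0.022,-0.5,0,0,0,0,-1],[-0.022,-0.562,0,0,0,0,-1],[-0.022,-0.562,0.08,0.002,-0.002,0,-1],[-0.022,-0.562,0.15,0.002,-0.002,0,-1],[-0.022,-0.562,0.185,0.002,-0.002,0,-1],[-0.022,-0.562,0.185,0.002,-0.002,0,-1]]'
python3 -c "
from h import *
rows((100,108,42))"
```

```text
time: 13.75
eef_pos: [0.5084, 0.1067, 0.1512]
tcp_rot: [0.962, 0.098, 0.253, -0.03]
contact_force: [0.2, -0.0, 0.8]
opening: -0.002
finger_force: 0.0
t 13.75 ramp tcp mm [ 95.6 223.9  38.5] F ramp [ 0.5 -0.1  0.6] tilt err [-0.006  0.009 -0.004] open -0.0
(100, 108, 42) [ 0.534 -0.006  0.156] [ 0.0121  0.2898 -0.0105 -0.0019  0.0029 -0.0013]
```

```bash
python3 -m handwheel '[[0.01,0,-0.009,-0.002,0.003,0,-1],[0.01,0.03,-0.009,-0.002,0.003,0,-1],[0.01,0.06,-0.009,-0.002,0.003,0,-1],[0.01,0.09,-0.009,-0.002,0.003,0,-1],[0.01,0.12,-0.009,-0.002,0.003,0,-1],[0.01,0.15,-0.009,-0.002,0.003,0,-1],[0.01,0.18,-0.009,-0.002,0.003,0,-1],[0.01,0.21,-0.009,-0.002,0.003,0,-1],[0.01,0.24,-0.009,-0.002,0.003,0,-1],[0.01,0.26,-0.009,-0.002,0.003,0,-1],[0.01,0.28,-0.009,-0.002,0.003,0,-1],[0.01,0.28,-0.009,-0.002,0.003,0,-1]]'
python3 -m handwheel '[[0,0.006,0,0,0,0,-1],[0,0.012,0,0,0,0,-1],[0,0.012,0,0,0,0,-1]]'
python3 -c "
from h import *
rows()"
```

```text
time: 15.25
eef_pos: [0.5338, -0.0037, 0.1581]
tcp_rot: [0.96, 0.097, 0.26, -0.026]
contact_force: [0.0, -1.0, 0.3]
opening: -0.003
finger_force: 0.0
time: 15.62
eef_pos: [0.5336, -0.0049, 0.1576]
tcp_rot: [0.961, 0.098, 0.258, -0.03]
contact_force: [-2.2, 12.5, 4.4]
opening: 0.003
finger_force: 5.7
t 15.62 ramp tcp mm [100.4 109.5  43.1] F ramp [ 2.5 12.7  3.7] tilt err [-0.006 -0.002 -0.005] open 0.0
```

```bash
python3 -m handwheel '[[0,0.006,0,0,0,0,-1],[0,0.01,0,0,0,0,-1],[0,0.01,0,0,0,0,-1]]'
python3 -c "
from h import *
rows()"
python3 -m handwheel '[[0,-0.04,0,0,0,0,-1],[0,-0.06,-0.08,0,0,0,-1],[0,-0.06,-0.18,0,0,0,-1],[0,-0.06,-0.18,0,0,0,-1]]'
python3 - <<'E'
from h import *
rows((222,2,115))
f=lambda n,x,y,w,h:cv2.convertScaleAbs(cv2.resize(eyes.read_camera(n)[y:y+h,x:x+w,::-1],(400,400),interpolation=cv2.INTER_CUBIC),alpha=1.5)
cv2.imwrite("pics/c7.png",np.hstack([f("side",240,160,120,120),f("top",290,130,120,120)]))
E
```

```text
time: 16.0
eef_pos: [0.5336, -0.0054, 0.1576]
tcp_rot: [0.961, 0.098, 0.257, -0.034]
contact_force: [-3.4, 23.0, 9.0]
opening: -0.002
finger_force: 11.7
t 16.0 ramp tcp mm [100.3 109.   43.2] F ramp [ 5.7 23.2  7.2] tilt err [-0.015 -0.    -0.006] open -0.0
time: 16.5
eef_pos: [0.4958, 0.0041, 0.2233]
tcp_rot: [0.96, 0.098, 0.262, -0.025]
contact_force: [0.5, 1.1, 0.0]
opening: 0.001
finger_force: 0.0
t 16.5 ramp tcp mm [102.8 126.1 117.6] F ramp [ 0.6  1.  -0.3] tilt err [ 0.005 -0.01  -0.002] open 0.0
(222, 2, 115) [ 0.624 -0.096  0.281] [ 0.2985  0.3096  0.0111  0.0016 -0.0032 -0.0006]
```

View pics/c7.png

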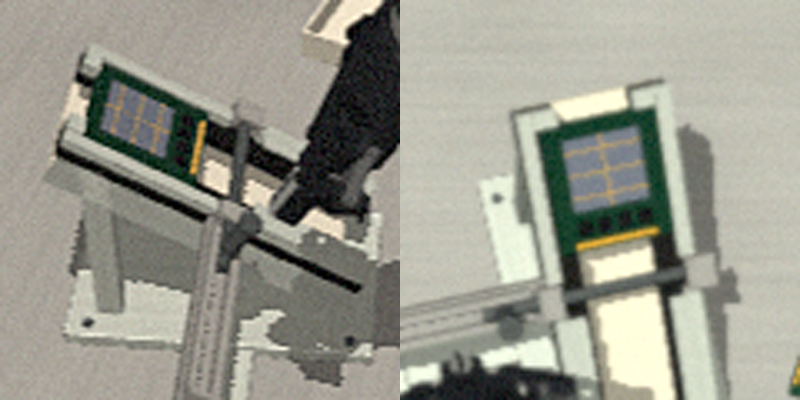

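The rod spans the lane into the keeper at about (700,268) in the top crop, and the board is still at the top stops. Next I go above its upper edge.

```bash
python3 -m handwheel '[[0.08,0.07,-0.01,0,0,0,-1],[0.16,0.14,-0.01,0,0,0,-1],[0.24,0.21,-0.01,0,0,0,-1],[0.31,0.28,0,0.001,-0.003,0,-1],[0.343,0.308,0,0.001,-0.003,0,-1],[0.343,0.308,0,0.001,-0.003,0,-1],[0.343,0.308,0,0.001,-0.003,0,-1]]'
python3 -c "
from h import *
rows((241,2.7,40),(241,2.7,9))"
```

```text
time: 17.48
eef_pos: [0.635, -0.0918, 0.2867]
tcp_rot: [0.962, 0.098, 0.253, -0.028]
contact_force: [-0.3, 0.8, -0.4]
opening: 0.003
finger_force: 0.0
t 17.48 ramp tcp mm [235.6   3.8 114.3] F ramp [-0.3  0.8 -0.3] tilt err [-0.004  0.008 -0.004] open 0.0
(241, 2.7, 40) [ 0.676 -0.084  0.225] [ 0.0152  0.0033  0.1855 -0.0011  0.0026 -0.0014]
(241, 2.7, 9) [ 0.691 -0.081  0.198] [ 0.0158  0.0035  0.263  -0.0011  0.0026 -0.0014]
```

```bash
python3 -m handwheel '[[0.016,0.003,0,-0.001,0.003,0,-1],[0.016,0.003,0.1,-0.001,0.003,0,-1],[0.016,0.003,0.18,-0.001,0.003,0,-1],[0.016,0.003,0.21,-0.001,0.003,0,-1],[0.016,0.003,0.235,-0.001,0.003,0,-1],[0.016,0.003,0.26,-0.001,0.003,0,-1],[0.016,0.003,0.26,-0.001,0.003,0,-1]]'
python3 -c "
from h import *
rows((207,2.7,10))"
```

```text
time: 18.35
eef_pos: [0.692, -0.0818, 0.2018]
tcp_rot: [0.96, 0.097, 0.259, -0.027]
contact_force: [-0.5, -0.2, -0.2]
opening: 0.0
finger_force: 0.0
t 18.35 ramp tcp mm [243.2   2.   11.8] F ramp [-0.6 -0.1  0.1] tilt err [ 0.002 -0.004 -0.004] open 0.0
(207, 2.7, 10) [ 0.662 -0.087  0.182] [-0.0905 -0.0015  0.0041  0.0005 -0.0013 -0.0011]
```

```bash
python3 -m handwheel '[[-0.02,0,0,0,0,0,-1],[-0.035,0,0,0,0,0,-1],[-0.045,0,0,0,0,0,-1],[-0.055,0,0,0,0,0,-1],[-0.065,0,0,0,0,0,-1],[-0.075,0,0,0,0,0,-1],[-0.08,0,0,0,0,0,-1],[-0.08,0,0,0,0,0,-1]]'
python3 -m handwheel '[[-0.004,0,0,0,0,0,-1],[-0.008,0,0,0,0,0,-1],[-0.008,0,0,0,0,0,-1]]'
python3 -m handwheel '[[-0.004,0,0,0,0,0,-1],[-0.008,0,0,0,0,0,-1],[-0.008,0,0,0,0,0,-1]]'
python3 -c "
from h import *
rows()"
```

```text
time: 19.35
eef_pos: [0.6646, -0.0873, 0.1855]
tcp_rot: [0.961, 0.097, 0.259, -0.027]
contact_force: [-0.9, -1.1, 0.0]
opening: -0.001
finger_force: 0.0
time: 19.73
eef_pos: [0.662, -0.0878, 0.184]
tcp_rot: [0.961, 0.097, 0.259, -0.027]
contact_force: [0.3, -0.2, 0.6]
opening: -0.001
finger_force: 0.0
time: 20.1
eef_pos: [0.6603, -0.0885, 0.1837]
tcp_rot: [0.96, 0.097, 0.261, -0.026]
contact_force: [4.2, 1.3, 1.4]
opening: 0.001
finger_force: 1.9
t 20.1 ramp tcp mm [206.1   1.9  12.3] F ramp [ 4.5  0.4 -0.9] tilt err [ 0.003 -0.007 -0.004] open 0.0
```

```bash
python3 -m handwheel '[[-0.005,0,0,0,0,0,-1],[-0.005,0,0,0,0,0,-1]]'
python3 -m handwheel '[[0.02,0,0,0,0,0,-1],[0.05,0,0,0,0,0,-1],[0.06,0,-0.06,0,0,0,-1],[0.06,0,-0.15,0,0,0,-1],[0.06,0,-0.25,0,0,0,-1],[-0.05,0.1,-0.35,0,0,0,-1],[-0.15,0.2,-0.4,0,0,0,-1],[-0.25,0.3,-0.4,0,0,0,-1],[-0.35,0.4,-0.4,0,0,0,-1],[-0.35,0.4,-0.4,0,0,0,-1],[-0.35,0.4,-0.4,0,0,0,-1]]'
python3 - <<'E'
from h import *
rows()
f=lambda n,x,y,w,h:cv2.convertScaleAbs(cv2.resize(eyes.read_camera(n)[y:y+h,x:x+w,::-1],(400,400),interpolation=cv2.INTER_CUBIC),alpha=1.5)
cv2.imwrite("pics/c8.png",np.hstack([f("side",240,160,120,120),f("top",290,130,120,120)]))
E
```

```text
time: 20.35
eef_pos: [0.6599, -0.0888, 0.1843]
tcp_rot: [0.96, 0.097, 0.263, -0.026]
contact_force: [6.2, 2.1, 3.4]
opening: -0.003
finger_force: 3.7
time: 21.72
eef_pos: [0.4926, -0.2859, 0.2493]
tcp_rot: [0.961, 0.097, 0.259, -0.027]
contact_force: [-0.8, 0.7, 0.9]
opening: 0.005
finger_force: 0.0
t 21.73 ramp tcp mm [  61.7 -157.1  171.4] F ramp [-0.1  0.8  1.1] tilt err [ 0.001 -0.004 -0.004] open 0.0
```

View pics/c8.png

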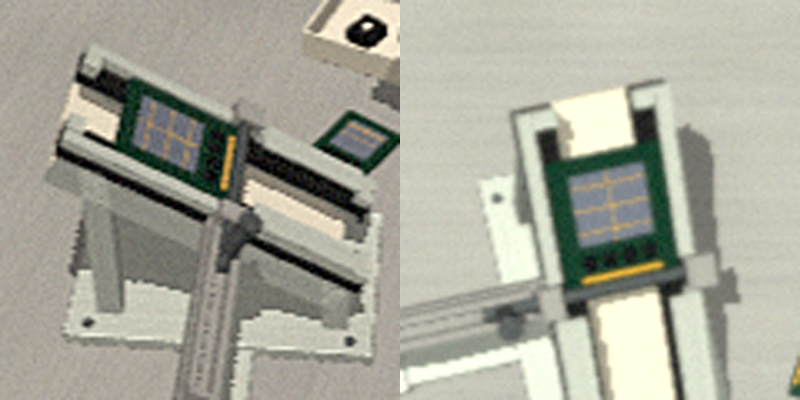

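The board lies square, its lower edge against the bolt (gold strip at about (620,272) in the top crop). The bolt is home in its keeper and the robot is clear, so I'm handing in.

```bash
python3 -c "
from plant import ctrl
print(ctrl.sign_off())"
```

```text
the job is handed in; nothing more can be done
None
```

The job is handed in at about 22 s of the 58 s: the bolt is home in its keeper, the board rests against it, and the robot stayed clear of the tray, loupe and jar; the sign-off returned no verdict.

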